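Open the larger bench cooler for the packed flowers

ROBOT

A 7-joint arm with a two-finger parallel gripper is mounted at the origin on the work surface. World frame = base frame: x ahead of the robot, y to its left, z up, the work surface at z = 0. Lengths are in m, angles in rad, forces in N, time in s.
With the tool pointing down it reaches from about 0.35 to 0.9 m from the base axis. Payload 19.9 kg.
Tool frame: the origin (TCP) lies midway between the tips of the shut fingers; the grasp point (between the pads) lies manip.grasp_offset behind it (manip.grasp_offset is the distance from the TCP to the grasp point, in m); z points along the fingers, y is the direction in which the jaws open and shut (so a half turn about z gives the same grasp; the last joint's range is limited). The gripper opens to 94 mm and grips with 3 to 60 N. Pads are 16 mm wide; open, the fingers measure 119 mm over their backs; the gripper's body (75 mm by 177 mm) begins 78 mm behind the grasp point.
Start: joints at [-1.19, 0.417, -0.01, 1.614, 0.005, 1.111, -0.053], TCP at [0.256, 0.57, 0.205] pointing down, gripper open.
Joint ranges: [-2.81, 2.81], [-0.39, 2.02], [-1.27, 1.25], [0.06, 2.57], [-1.19, 4.33], [0.19, 2], [-2.82, 2.82]. Speed limits (rad/s): [1.89, 1.89, 2.39, 2.39, 3.01, 3.01, 3.01].

INTERFACE

Orientations are given as a unit quaternion [w, x, y, z].
In Python, from station import manip, cams gives the robot as it stands. The module is installed in compiled form; this text tells all that it offers.
- The arm moves only by the tool drive_tool, never from a script. Its argument "targets" is a list that holds one entry, the list of rows, each a list of 7 numbers: the shift along the tool's x, y, z in mm, then the turn, a rotation vector about the tool's x, y, z in rad, then the closure, from -1 (fully open) to 1 (shut), so that 0 is half open. A call has 1 to 12 rows; each row is the pose to reach, as a shift and turn from the pose commanded when the call began, along the tool's axes at that moment; what a row does not reach only later rows make up. A row lasts 1/12 s, in which the tool goes at most 41.7 mm and 7.16 degrees, less where a joint would pass 70% of its speed; a pose out of reach is approached as far as the arm can. A call with a gripper value outside its range is refused whole. The fingers move at their own pace and stop on an object; "grip_force" is the grip in N (left out, the last holds). Time passes only in rows, so rows that repeat a pose let the fingers close. It gives the time, the measured TCP pose, the force and the opening at its end, in the units of the state.
- manip.sense(): the state, without advancing time (a new reading comes with each control period).
- cams.capture(name): name is "side" or "top" or "wrist"; returns a dict with "img" (480x640x3 uint8, blue, green, red), "K" (3x3 intrinsics, pixels), "T" (4x4, takes a point from camera to world coordinates). Camera axes: x right, y up, looking along -z (the intrinsics and any distortion apply to the point x, -y, -z); pixel columns grow to the right and rows downward; lengths in m; the calibration is good to about 2 mm. The wrist camera is an equidistant fisheye: a pixel r from the principal point sees the ray r / f radians off the axis. A picture is of the moment at which its call begins. There is no depth.
- manip.hand_in(): hands the job in, once; it reports no verdict.
The state is a dict: "time": time; "qpos": joint angles; "joint_velocities": joint speeds; "joint_torque": joint torques, N m; "tool_pos": TCP position; "eef_rot": TCP orientation; "contact_force": force on the tool from outside, world axes, zero at the start; "torque": the same for the moment, N m; "grip_width": opening from 0.0 (shut) to 1.0 (fully open).
Only numpy, scipy, OpenCV 4.12 (cv2) and the standard library are available. Lean on these libraries where they do the work, as an engineer would, in place of code of your own. Each camera call takes 0.05 s, during which the arm holds its last target.

TASK

The edible flowers are packed and ready to be chilled. Swing the door of the larger of the two bench coolers wide open, to about a right angle, and let go of it. Leave the smaller cooler's door as it is.

Things in the scene. Friction and masses are not known exactly. Their poses are not given: they have to be found in the camera images.
- big_door (a joint): (Lengths in mm.) Opening of the larger cooler's door in rad: 0 shut, 1.57 a right angle, stop at 1.75; may start slightly ajar. Light hinge (0.12 N m); the door stays where left. The cooler is a fixed white box 220 wide, 220 deep, 280 tall; its door (220 wide, 30 thick, level with the top) faces the robot, hinged on its left edge as the robot sees it (+y), and swings out towards the robot.
- big_door_handle (a point): Grip point on the larger door's handle, a steel upright round bar, 12 in diameter, 130 long: on its axis, 30 below its upper end, 38 below the cooler's top, 242 above the bench. The bar's axis is 42 off the door's face and, along the door, 185 from the hinge; its upper 60 has no stems. x points into the door, y along it to the hinge, z up; opening turns them clockwise from above.
- big_door_hinge (a point): Point on the larger cooler's upright hinge line (left edge of the door, in the plane of its outer face), at the height of the grip point, 242 above the bench. It stays put as the door swings. Axes as those of the handle.
- small_door_handle (a point): Grip point on the smaller cooler's handle, 162 above the bench: the door to leave alone. It is a white cooler of the same kind, 190 wide, 200 deep, 200 tall, with the same bar handle, and its hinge also on the left. It stands beside the larger one, to its left or right.

How it is judged:
At the end, for the whole second after the job is handed in: The larger cooler's door stands at rest open by more than 1.15 rad (66 degrees), and the smaller cooler's handle is within 25 mm of where it started (value of joint big_door above 1.15 rad and velocity of joint big_door between -0.05 and 0.05 rad/s and distance of small_door_handle from where it was at the start of the episode below 0.025 m); the robot touches nothing.
It fails at once if the smaller cooler's door is opened or shut: its handle moves more than 25 mm (distance of small_door_handle from where it was at the start of the episode above 0.025 m).
It also fails if it takes over 35 s, if anything falls off the work surface, if the arm or the gripper's body presses on something with over 40 N, if the wrist force passes 120 N, or if a joint passes its speed limit or range.

## Working session

There is one attempt and no reset: what is moved stays moved. The work goes in short steps, Python scripts to look and compute and a tool call to move; the robot and the scene stay as the last step left them, time stands still between calls to the robot, and variables do not carry over. Pictures are saved under pics/ and viewed, and the job is handed in when it is done.

Besides the shell and the picture viewer there is one more tool, called after "Request:" in YAML: its name, and indented under it one key for each argument. drive_tool: Moves the arm, as the interface text tells. Its arguments: {"type":"object","properties":{"targets":{"type":"array","items":{"type":"array","items":{"type":"array","items":{"type":"number"}}}},"grip_force":{"type":"number"}},"required":["targets"]}

```bash
mkdir -p pics; python3 - <<'E'
from station import manip, cams
import cv2,numpy as np
s=manip.sense(); print(s, manip.grasp_offset)
for n in ("side","top","wrist"):
    c=cams.capture(n); cv2.imwrite(f"pics/{n}0.png",c["img"]); print(n,c["K"].tolist(),np.round(c["T"],4).tolist(),[k for k in c])
E
```

```text
{'time': 0.0, 'qpos': array([-1.19050767,  0.41797095, -0.01031885,  1.61419798,  0.00473354,
        1.110695  , -0.05298229]), 'joint_velocities': array([-5.27172788e-04, -1.95861825e-03, -1.36223635e-03, -1.90707351e-05,
        5.48711140e-04, -5.58069066e-04, -8.21473528e-04]), 'joint_torque': array([ 1.05054189e-04, -8.51251173e+01,  6.38988577e-01, -4.25983715e+01,
       -4.88821836e-02,  1.87734829e-02,  1.27490275e-04]), 'tool_pos': array([0.25572335, 0.56986123, 0.20481711]), 'eef_rot': array([-7.32443788e-05,  2.09307344e-01,  9.77849705e-01, -6.19775336e-04]), 'contact_force': array([ 0.36894509, -0.20649869,  0.35504305]), 'torque': array([-0.00239896, -0.00926764,  0.00930703]), 'grip_width': 1.0019159593190936} 0.0188
side [[500.60653352108164, 0.0, 311.9165562628766], [0.0, 500.60653352108164, 240.89324723744102], [0.0, 0.0, 1.0]] [[-0.9604, 0.1417, -0.24, 0.4408], [-0.2778, -0.5563, 0.7832, 0.6886], [-0.0225, 0.8188, 0.5736, 0.6483], [0.0, 0.0, 0.0, 1.0]] ['img', 'K', 'T']
top [[602.1307266151284, 0.0, 324.86256101980575], [0.0, 602.1307266151284, 243.97715700447822], [0.0, 0.0, 1.0]] [[0.0035, 0.9969, -0.0789, 0.5489], [-0.9999, 0.0025, -0.0119, -0.002], [-0.0117, 0.079, 0.9968, 1.3289], [0.0, 0.0, 0.0, 1.0]] ['img', 'K', 'T']
wrist [[371.64829954431775, 0.0, 326.0511665167392], [0.0, 371.64829954431775, 241.95554456367074], [0.0, 0.0, 1.0]] [[0.4088, -0.8841, -0.2263, 0.19], [0.9126, 0.396, 0.1015, 0.5994], [-0.0001, -0.248, 0.9688, 0.3843], [0.0, 0.0, 0.0, 1.0]] ['img', 'K', 'T']
```

View pics/side0.png

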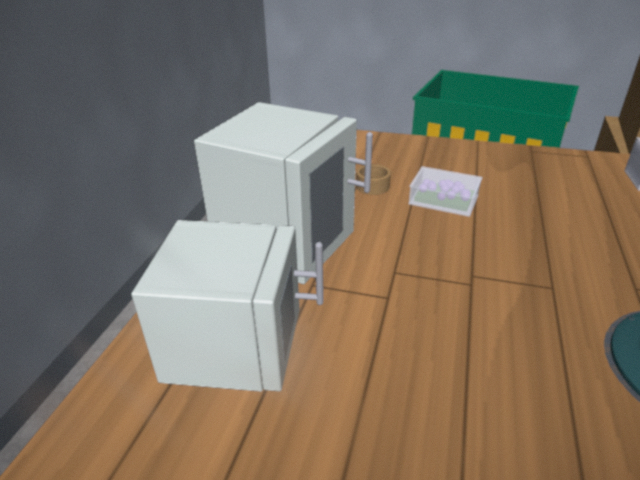

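View pics/top0.png

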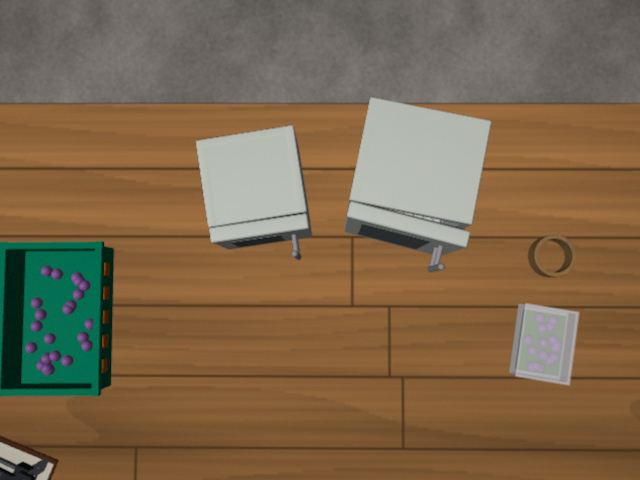

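View pics/wrist0.png

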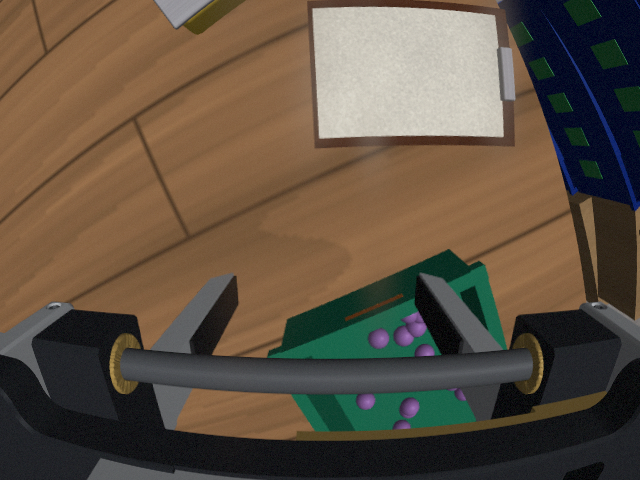

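The top view shows the larger cooler on the right at about (420,170), with its door slightly ajar and the handle near (438,265). The smaller cooler is on the left, with its handle near (296,250). I'll zoom in to get the exact pixels.

```bash
python3 - <<'E'
import cv2
im=cv2.imread("pics/top0.png")
cv2.imwrite("pics/topz.png",cv2.resize(im[190:290,335:485],None,fx=5,fy=5,interpolation=cv2.INTER_CUBIC))
im=cv2.imread("pics/side0.png")
cv2.imwrite("pics/sidez.png",cv2.resize(im[95:215,270:420],None,fx=5,fy=5,interpolation=cv2.INTER_CUBIC))
E
```

```text
(no output)
```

View pics/topz.png

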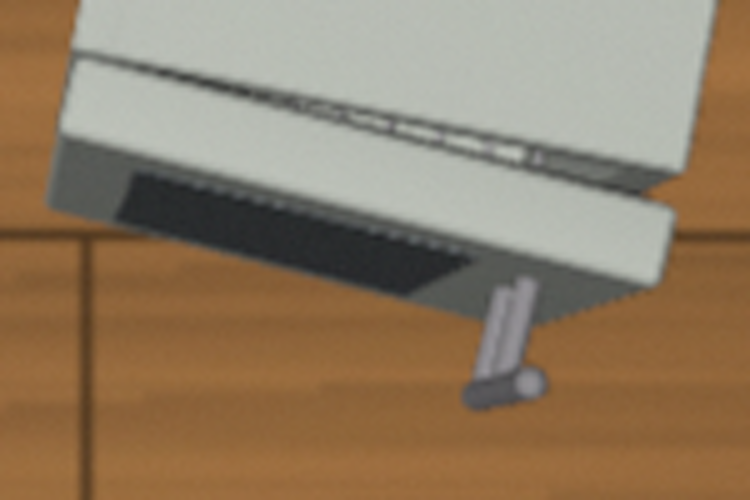

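View pics/sidez.png

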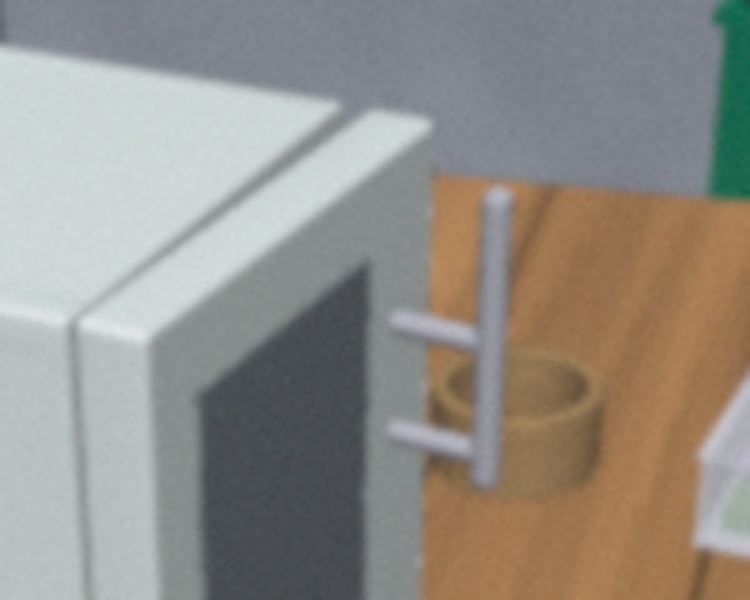

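```bash
cat > h.py <<'E'
import numpy as np
from station import manip,cams
from scipy.spatial.transform import Rotation as R
def ray(c,p):
    K,T=np.array(c["K"]),np.array(c["T"])
    d=np.array([(p[0]-K[0,2])/K[0,0],-(p[1]-K[1,2])/K[1,1],-1.]); return T[:3,3],T[:3,:3]@d
def onz(c,p,z):
    o,d=ray(c,p); return o+d*(z-o[2])/d[2]
def rot(s): q=s["eef_rot"]; return R.from_quat([q[1],q[2],q[3],q[0]])
def to(pos,yaw=None,xaxis=None,s=None):
    """shift (mm) & rotvec in tool frame to reach pos pointing down with jaw axis y at world angle yaw"""
    s=s or manip.sense(); r=rot(s); out=r.inv().apply(np.array(pos)-s["tool_pos"])*1000
    y=np.array([np.cos(yaw),np.sin(yaw),0]); z=np.array([0,0,-1.]); x=np.cross(y,z)
    best=min([R.from_matrix(np.c_[x*k,y*k,z]) for k in(1,-1)],key=lambda g:(r.inv()*g).magnitude())
    return np.round(out,1),np.round((r.inv()*best).as_rotvec(),3)
E
python3 - <<'E'
from h import *
c=cams.capture("top");sd=cams.capture("side")
H=onz(c,(347.4,217.4),.28);E=onz(c,(466.6,247.4),.28);B=onz(c,(441.4,266.6),.272)
print(H,E,B,np.linalg.norm(E-H)); u=(E-H)[:2];u/=np.linalg.norm(u);n=np.array([u[1],-u[0]]) 
print(u,(B-H)[:2]@u,(B-H)[:2]@n, np.degrees(np.arctan2(u[1],u[0])))
print("side H/E/B",onz(sd,(300.4,162.8),.28),onz(sd,(356,119.7),.28),onz(sd,(369.4,133.6),.272))
# cooler front edge: (350,200.5)-(472,224.6)
a=onz(c,(350,200.5),.28);b=onz(c,(472,224.5),.28);v=(b-a)[:2];print("box ang",np.degrees(np.arctan2(v[1],v[0])),np.linalg.norm(v))
E
```

```text
[ 0.67880166 -0.02882575  0.28      ] [ 0.62661462 -0.23641499  0.28      ] [ 0.59336874 -0.19367064  0.272     ] 0.21404854838919674
[-0.24380936 -0.96982318] 0.1806997488653109 0.04266409768840205 -104.111481537843
side H/E/B [ 0.67579445 -0.02555202  0.28      ] [ 0.62594776 -0.2311113   0.28      ] [ 0.59111347 -0.18883267  0.272     ]
box ang -101.13711704249263 0.2171412098104352
```

```bash
python3 - <<'E'
from h import *
print(to([.256,.57,.36],np.radians(66)),to([.592,-.191,.36],np.radians(76)))
E
```

```text
(array([-2.000e-01, -1.000e-01, -1.548e+02]), array([-0.001,  0.   , -0.003])) (array([-618.3, -556.8, -154.5]), array([-0.001,  0.   , -0.177]))
```

Request:
drive_tool:
  targets:
    - [[0,0,-155,0,0,0,-1],[0,0,-155,0,0,0,-1],[0,0,-155,0,0,0,-1],[0,0,-155,0,0,0,-1],[-618,-557,-155,0,0,-0.177,-1],[-618,-557,-155,0,0,-0.177,-1],[-618,-557,-155,0,0,-0.177,-1],[-618,-557,-155,0,0,-0.177,-1],[-618,-557,-155,0,0,-0.177,-1],[-618,-557,-155,0,0,-0.177,-1],[-618,-557,-155,0,0,-0.177,-1],[-618,-557,-155,0,0,-0.177,-1]]
  grip_force: 15

```text
time: 1.25
tool_pos: [0.3907, 0.2632, 0.3606]
eef_rot: [0.0, 0.122, 0.993, 0.0]
contact_force: [1.4, 0.6, 0.6]
grip_width: 0.999
```

```bash
python3 - <<'E'
from h import *
print(manip.sense()["qpos"],to([.592,-.191,.36],np.radians(76)))
E
```

```text
[-0.83025087  0.01571808  0.17515705  1.76239862 -0.00304145  1.3633477
  0.67154631] (array([-305.4, -391.9,    0.4]), array([ 0.,  0., -0.]))
```

Request:
drive_tool:
  targets:
    - [[-305,-392,0,0,0,0,-1],[-305,-392,0,0,0,0,-1],[-305,-392,0,0,0,0,-1],[-305,-392,0,0,0,0,-1],[-305,-392,0,0,0,0,-1],[-305,-392,0,0,0,0,-1],[-305,-392,0,0,0,0,-1],[-305,-392,0,0,0,0,-1],[-305,-392,0,0,0,0,-1],[-305,-392,0,0,0,0,-1],[-305,-392,0,0,0,0,-1],[-305,-392,0,0,0,0,-1]]

```text
time: 2.25
tool_pos: [0.5918, -0.1912, 0.3604]
eef_rot: [0.0, 0.122, 0.993, -0.0]
contact_force: [0.4, 1.6, 1.1]
grip_width: 1.0
```

```bash
python3 - <<'E'
from h import *
print(manip.sense()["qpos"],manip.sense()["tool_pos"],to([.592,-.191,.36],np.radians(76)))
E
```

```text
[-0.18076951  0.35788405  0.61109169  1.42239044 -0.20432527  1.42485929
  1.7562008 ] [ 0.59181288 -0.19119867  0.36037202] (array([-0.1,  0.2,  0.4]), array([-0.,  0., -0.]))
```

```bash
python3 - <<'E'
from h import *
import cv2
for n in("wrist","side"): cv2.imwrite(f"pics/{n}1.png",cams.capture(n)["img"])
E
```

```text
(no output)
```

View pics/wrist1.png

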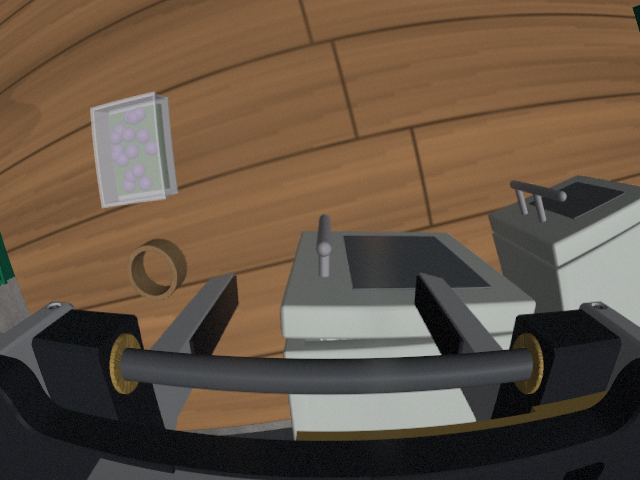

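View pics/side1.png

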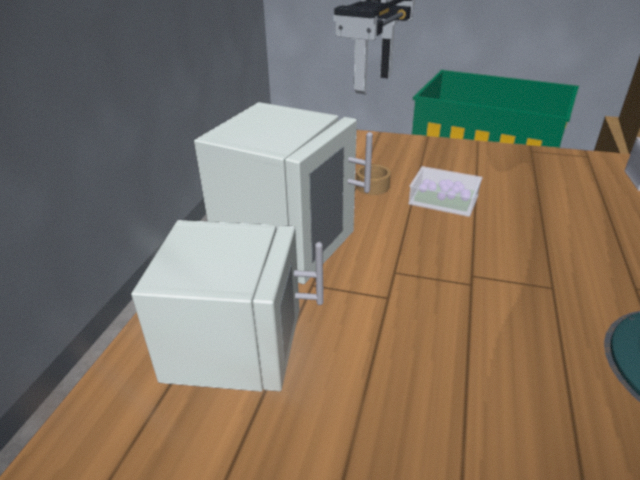

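In the wrist view the bar's top end is at about (324,249), centred laterally between the fingertips at 238 and 415. As a check, I'll cast the fisheye ray through it.

```bash
python3 - <<'E'
from h import *
c=cams.capture("wrist");K=c["K"];T=np.array(c["T"])
d=np.array([324-K[0][2],249-K[1][2]])/K[0][0];th=np.linalg.norm(d)
v=np.array([*(d/th*np.sin(th)*[1,-1]),-np.cos(th)]);v=T[:3,:3]@v;o=T[:3,3]
p=o+v*(.272-o[2])/v[2];print(p)
E
```

```text
[ 0.59239008 -0.19678685  0.272     ]
```

Request:
drive_tool:
  targets:
    - [[0,0,40,0,0,0,-1],[0,0,80,0,0,0,-1],[0,0,110,0,0,0,-1],[0,0,137,0,0,0,-1],[0,0,137,0,0,0,-1],[0,0,137,0,0,0,0.4],[0,0,137,0,0,0,0.7],[0,0,137,0,0,0,1],[0,0,137,0,0,0,1],[0,0,137,0,0,0,1],[0,0,137,0,0,0,1],[0,0,137,0,0,0,1]]
  grip_force: 15

```text
time: 3.4
tool_pos: [0.5914, -0.189, 0.2238]
eef_rot: [0.0, 0.122, 0.993, -0.0]
contact_force: [0.3, 0.1, -0.4]
grip_width: 0.54
```

```bash
python3 - <<'E'
from h import *
import cv2
s=manip.sense();print(s["grip_width"]*94,s["contact_force"],s["tool_pos"])
for n in("wrist","top"): cv2.imwrite(f"pics/{n}2.png",cams.capture(n)["img"])
E
```

```text
50.740814819812385 [ 0.33508071  0.13245006 -0.35386995] [ 0.59142492 -0.18901514  0.22384339]
```

View pics/wrist2.png

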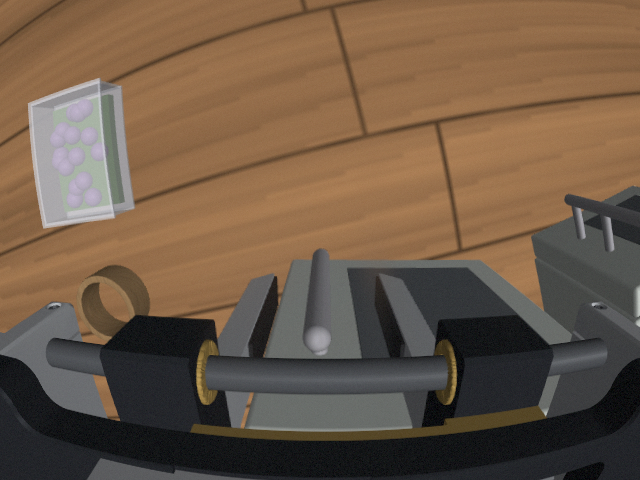

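The bar's top end is at (317,340), between the jaws, which are still closing. I'll keep closing.

Request:
drive_tool:
  targets:
    - [[0,0,0,0,0,0,1],[0,0,0,0,0,0,1],[0,0,0,0,0,0,1],[0,0,0,0,0,0,1],[0,0,0,0,0,0,1],[0,0,0,0,0,0,1],[0,0,0,0,0,0,1],[0,0,0,0,0,0,1],[0,0,0,0,0,0,1],[0,0,0,0,0,0,1]]

```text
time: 4.33
tool_pos: [0.5897, -0.1925, 0.2235]
eef_rot: [-0.001, 0.124, 0.992, -0.002]
contact_force: [-6.4, -15.8, -0.0]
grip_width: 0.125
```

```bash
python3 - <<'E'
from h import *
import cv2
s=manip.sense();print(s["grip_width"]*94,s["contact_force"],s["tool_pos"])
cv2.imwrite("pics/wrist3.png",cams.capture("wrist")["img"])
H=np.array([.678,-.027]);B=s["tool_pos"][:2]
d=B-H;r=np.hypot(*d);a0=np.arctan2(d[1],d[0]);print(r,np.degrees(a0))
rt=rot(s).inv()
for k in range(0,90,6):
    a=a0-np.radians(k);p=H+r*np.array([np.cos(a),np.sin(a)])
    print(k,np.round(p,3),np.round(rt.apply(np.r_[p-B,0])*1000,0)[:2],round(np.radians(k),3))
E
```

```text
11.762685291821567 [ -6.40079106 -15.78868993  -0.02725357] [ 0.58967649 -0.19246072  0.22345385]
0.18755876748575648 -118.09345415566764
0 [ 0.59  -0.192] [0. 0.] 0.0
6 [ 0.573 -0.182] [19.  6.] 0.105
12 [ 0.557 -0.17 ] [37. 13.] 0.209
18 [ 0.543 -0.157] [54. 23.] 0.314
24 [ 0.53  -0.142] [70. 34.] 0.419
30 [ 0.519 -0.126] [85. 47.] 0.524
36 [ 0.509 -0.109] [98. 61.] 0.628
42 [ 0.502 -0.091] [110.  77.] 0.733
48 [ 0.496 -0.072] [120.  94.] 0.838
54 [ 0.492 -0.053] [129. 111.] 0.942
60 [ 0.491 -0.033] [135. 130.] 1.047
66 [ 0.491 -0.014] [140. 149.] 1.152
72 [0.493 0.006] [142. 169.] 1.257
78 [0.498 0.025] [143. 188.] 1.361
84 [0.504 0.044] [141. 208.] 1.466
```

View pics/wrist3.png

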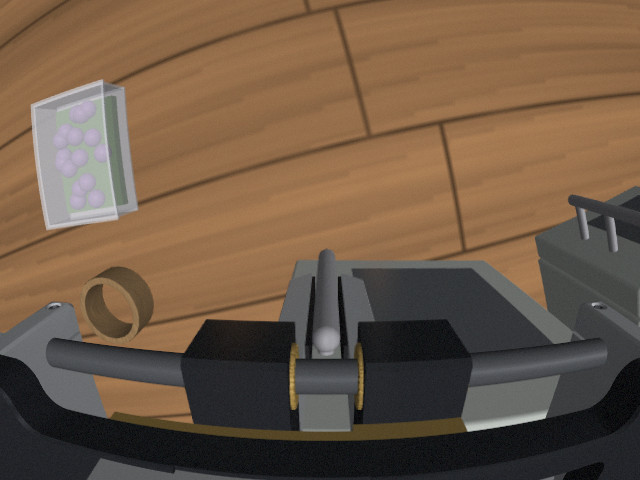

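The jaws hold the bar at a width of 11.8 mm, with the top end at (326,340). I'll remove the roughly 3.5 mm of side preload and start along the arc.

Request:
drive_tool:
  targets:
    - [[0,-4,0,0,0,0,1],[5,-3,0,0,0,0.03,1],[12,-1,0,0,0,0.065,1],[19,2,0,0,0,0.105,1],[28,5,0,0,0,0.157,1],[37,9,0,0,0,0.209,1],[46,14,0,0,0,0.262,1],[54,19,0,0,0,0.314,1],[62,25,0,0,0,0.367,1],[70,30,0,0,0,0.419,1],[70,30,0,0,0,0.419,1],[70,30,0,0,0,0.419,1]]

```text
time: 5.38
tool_pos: [0.5308, -0.1423, 0.2235]
eef_rot: [-0.0, 0.325, 0.946, 0.0]
contact_force: [1.5, 2.5, -4.4]
grip_width: 0.126
```

```bash
cat > arc.py <<'E'
from h import *
s=manip.sense();print(s["grip_width"]*94,s["contact_force"],s["tool_pos"], "tool-frame force",rot(s).inv().apply(s["contact_force"]))
H=np.array([.678,-.027]);B=s["tool_pos"][:2];d=B-H;r=np.hypot(*d);a0=np.arctan2(d[1],d[0])
print(r,np.degrees(a0),"opening",-np.degrees(a0)-12.8-101.1)
rt=rot(s).inv()
for k in range(0,75,3):
    a=a0-np.radians(k);p=H+r*np.array([np.cos(a),np.sin(a)])
    print(k,np.round(rt.apply(np.r_[p-B,0])*1000,0)[:2],round(np.radians(k),3))
E
python3 arc.py
```

```text
11.875434468619728 [ 1.5179015   2.5039353  -4.44955087] [ 0.53077248 -0.14227038  0.22345404] tool-frame force [0.33941645 2.90602824 4.45106911]
0.18698449664686712 -141.94117015376435 opening 28.04117015376434
0 [0. 0.] 0.0
3 [9. 3.] 0.052
6 [19.  6.] 0.105
9 [28.  9.] 0.157
12 [37. 13.] 0.209
15 [45. 18.] 0.262
18 [54. 23.] 0.314
21 [62. 28.] 0.367
24 [70. 34.] 0.419
27 [77. 40.] 0.471
30 [85. 47.] 0.524
33 [91. 54.] 0.576
36 [98. 61.] 0.628
39 [104.  69.] 0.681
42 [110.  77.] 0.733
45 [115.  85.] 0.785
48 [120.  94.] 0.838
51 [124. 102.] 0.89
54 [128. 111.] 0.942
57 [131. 121.] 0.995
60 [134. 130.] 1.047
63 [137. 139.] 1.1
66 [139. 149.] 1.152
69 [140. 159.] 1.204
72 [141. 168.] 1.257
```

Forces are low and the door is following. Next I'll go another 33°.

Request:
drive_tool:
  targets:
    - [[9,3,0,0,0,0.052,1],[19,6,0,0,0,0.105,1],[28,9,0,0,0,0.157,1],[37,13,0,0,0,0.209,1],[45,18,0,0,0,0.262,1],[54,23,0,0,0,0.314,1],[62,28,0,0,0,0.367,1],[70,34,0,0,0,0.419,1],[77,40,0,0,0,0.471,1],[85,47,0,0,0,0.524,1],[91,54,0,0,0,0.576,1],[91,54,0,0,0,0.576,1]]

```text
time: 6.38
tool_pos: [0.4916, -0.0434, 0.2234]
eef_rot: [-0.001, 0.581, 0.814, -0.001]
contact_force: [-8.9, -0.8, 3.2]
grip_width: 0.123
```

```bash
python3 arc.py|head -3;python3 -c "
from h import *
print(manip.sense()['qpos'])"
```

```text
11.554883458610426 [-8.88138784 -0.79457787  3.2153259 ] [ 0.4916288  -0.0433842   0.22341913] tool-frame force [ 2.12960332 -8.66611692 -3.19561136]
0.1870899993103046 -174.97595085052941 opening 61.07595085052941
0 [-0. -0.] 0.0
[-0.63452929  0.20058752  0.7523535   1.93021858 -0.15563047  1.07139515
  0.51309683]
```

Request:
drive_tool:
  targets:
    - [[9,1,0,0,0,0.052,1],[19,4,0,0,0,0.105,1],[28,7,0,0,0,0.157,1],[37,11,0,0,0,0.209,1],[45,16,0,0,0,0.262,1],[54,21,0,0,0,0.314,1],[62,26,0,0,0,0.367,1],[70,32,0,0,0,0.419,1],[74,35,0,0,0,0.445,1],[74,35,0,0,0,0.445,1],[74,35,0,0,0,0.445,1]]

```text
time: 7.3
tool_pos: [0.5013, 0.0371, 0.2234]
eef_rot: [-0.0, 0.745, 0.667, -0.0]
contact_force: [-4.4, 2.1, 0.8]
grip_width: 0.125
```

```bash
python3 arc.py|head -2;python3 -c "
from h import *
import cv2
print(manip.sense()['qpos'])
cv2.imwrite('pics/top4.png',cams.capture('top')['img'])"
```

```text
11.73403906784665 [-4.38186874  2.13294289  0.75210004] [0.50127602 0.03707567 0.22341347] tool-frame force [ 1.63087121 -4.59308131 -0.74815552]
0.18798153305393275 160.07062924034622 opening -273.9706292403462
[-0.80220312  0.22473263  0.77121576  1.91116449 -0.17732867  1.07558975
 -0.07032776]
```

View pics/top4.png

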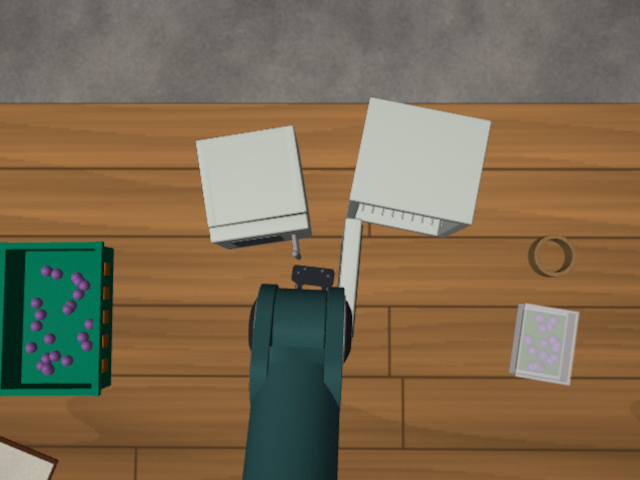

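The top view shows the door at about a right angle, with its edge running from (352,220) to (350,330), and the small cooler unchanged. I'll open the jaws part way and lift straight up.

Request:
drive_tool:
  targets:
    - [[0,0,0,0,0,0,0.3],[0,0,0,0,0,0,0.3],[0,0,0,0,0,0,0.3],[0,0,0,0,0,0,0.3],[0,0,0,0,0,0,0.3],[0,0,0,0,0,0,0.3],[0,0,0,0,0,0,0.3],[0,0,0,0,0,0,0.3]]

```text
time: 8.02
tool_pos: [0.5013, 0.037, 0.2235]
eef_rot: [0.0, 0.746, 0.666, -0.0]
contact_force: [-0.3, -0.1, 0.2]
grip_width: 0.349
```

Request:
drive_tool:
  targets:
    - [[0,0,-15,0,0,0,0.3],[0,0,-35,0,0,0,0.3],[0,0,-65,0,0,0,0.3],[0,0,-100,0,0,0,0.3],[0,0,-140,0,0,0,0.3],[0,0,-170,0,0,0,0.3],[0,0,-170,0,0,0,0.3],[0,0,-170,0,0,0,0.3]]

```text
time: 8.68
tool_pos: [0.5018, 0.0371, 0.3946]
eef_rot: [0.0, 0.746, 0.666, 0.001]
contact_force: [0.7, -0.3, 0.2]
grip_width: 0.35
```

```bash
python3 - <<'E'
from h import *
import cv2
s=manip.sense();print(s["contact_force"],s["tool_pos"],s["grip_width"])
for n in("top","side","wrist"): cv2.imwrite(f"pics/{n}5.png",cams.capture(n)["img"])
print(to([.40,.25,.39],np.radians(-6)))
E
```

```text
[ 0.66415748 -0.32634701  0.23074549] [0.50178815 0.03707237 0.39461977] 0.3504127300594871
(array([ 200.1, -124.5,    2.5]), array([-0.001,  0.001, -0.009]))
```

View pics/side5.png

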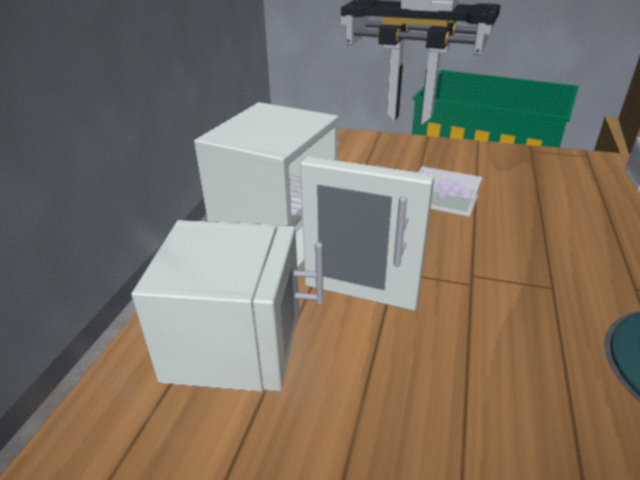

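View pics/top5.png

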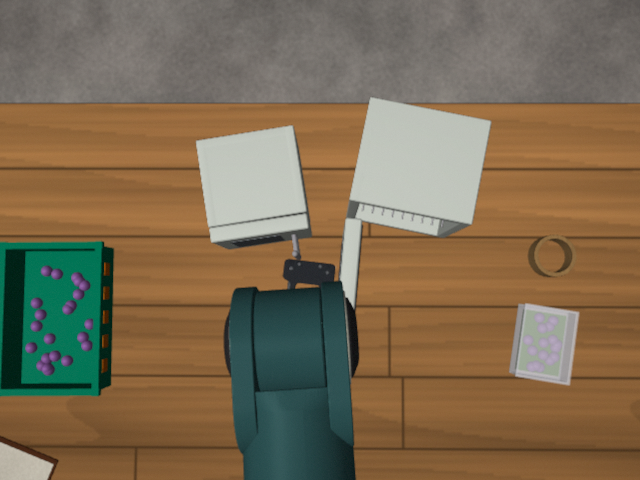

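The door is wide open and the gripper is about 120 mm above the bar, touching nothing. The small handle is at (320,243)–(320,300) in the side view, as it was at the start. I'll let things settle, compare the images numerically, and hand in.

Request:
drive_tool:
  targets:
    - [[0,0,0,0,0,0,0.3],[0,0,0,0,0,0,0.3],[0,0,0,0,0,0,0.3],[0,0,0,0,0,0,0.3],[0,0,0,0,0,0,0.3],[0,0,0,0,0,0,0.3]]

```text
time: 9.33
tool_pos: [0.5013, 0.037, 0.3934]
eef_rot: [0.0, 0.746, 0.666, -0.0]
contact_force: [0.0, -1.2, 0.8]
grip_width: 0.349
```

```bash
python3 - <<'E'
from h import *
import cv2
im=cams.capture("side")["img"];a=cv2.imread("pics/side0.png");b=cv2.imread("pics/side5.png")
print("small handle diff vs start",cv2.absdiff(im,a)[238:306,312:326].mean(), "door diff vs last",cv2.absdiff(im,b)[150:310,300:440].mean())
s=manip.sense();print(s["contact_force"],np.abs(s["joint_velocities"]).max(),s["time"])
t=cams.capture("side");p=onz(t,(402.5,199),.272);q=onz(t,(433,176),.28);print(p)
H=np.array([.678,-.027]);d=p[:2]-H;a=np.degrees(np.arctan2(d[1],d[0]))%360-360;print("opening deg",-a-12.8-101.1)
print(manip.hand_in())
E
```

```text
small handle diff vs start 24.051120448179272 door diff vs last 1.7426636904761905
[-0.4676085  -0.27593336  0.46260313] 0.0012171587498419677 9.3833
[0.49847818 0.03822586 0.272     ]
opening deg 86.06765860939456
the job is handed in; nothing more can be done
None
```

The larger cooler's door is open at about 86° (1.50 rad), the gripper has let go, and the job is handed in at about 9.4 s. I gripped the bar handle from above, swung the door along its arc, released it and lifted clear.

- **Door:** the side camera puts it at 86°, agreeing with the arm's own position before I let go. The last two side pictures show no visible door movement.
- **Contact:** the gripper is about 120 mm above the handle. The force reading is under 1 N, which is noise level, and the arm is still.
- **Smaller cooler:** its handle is at the same pixels in the side view as at the start, around (320,243) to (320,300), and its door looks unchanged from above. The numeric picture comparison there did not confirm this: it gave a difference of 24. The likely cause is the opened door now filling the background behind that handle, so I relied on the pictures by eye.

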